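Index the gear to the next division

ROBOT

A 6-joint arm with a two-finger parallel gripper is mounted at the origin on a cart in front of the work surface, level with it; the furniture and walls round the work are solid. World frame = base frame: x ahead of the robot, y to its left, z up, the work surface at z = 0. Lengths are in mm, angles in rad, forces in N, time in s.
With the tool pointing down it reaches from about 300 to 750 mm from the base axis. Payload 8.5 kg.
Tool frame: the origin (TCP) lies at the very end of the fingers, on their centre line; the grasp point (between the pads) lies 19 mm behind it; z points along the fingers, y is the line along which they close (so a half turn about z gives the same grasp; the last joint's range is limited). The gripper opens to 88 mm and grips with 3 to 60 N. Pads are 18 mm wide; open, the fingers measure 123 mm over their backs; the gripper's body (75 mm by 187 mm) begins 45 mm behind the grasp point.
Start: joints at [-1.512, 0.381, 1.297, -0, 1.464, -0.215], TCP at [148.71, -529.496, 238.748] pointing down, gripper open.
Joint ranges: [-3.11, 3.11], [-0.89, 2.33], [0.22, 2.48], [-1.42, 4.56], [0.17, 2.85], [-2.88, 2.88]. Speed limits (rad/s): [2.39, 2.39, 3.14, 3.14, 3.14, 3.14].

INTERFACE

Orientations are given as a 3x3 rotation matrix whose columns are the frame's x, y, z axes.
In Python, from workcell import telemetry, imaging, job gives the robot as it stands.
- The arm moves only by the tool arm_command, never from a script. Its argument "plan" is text: rows parted by semicolons, each of 6 numbers parted by spaces: the shift along the tool's x, y, z normalised to -1 to 1, where 1 is 0.2 m, then the turn, a rotation vector about the tool's x, y, z normalised to -1 to 1, where 1 is 30 degrees. A call has 1 to 12 rows; each row shifts and turns the commanded pose from where the row before left it, along the tool's axes as they then stand; what a row does not reach is not made up. A row lasts 1/10 s, in which the tool goes at most 50 mm and 8.59 degrees, less where a joint would pass 70% of its speed; a pose out of reach is approached as far as the arm can. A call with a number of a shift or a turn outside -1 to 1 is refused whole. A call with a gripper value outside its range is refused whole. "gripper" is the closure, from -1 (fully open) to 1 (shut), set as the call begins (left out, the last holds). The fingers move at their own pace and stop on an object; "squeeze" is the grip in N (left out, the last holds). Time passes only in rows, so rows that do not move let the fingers close. It gives the time, the measured TCP pose, the force, the opening and the grip force at its end, in the units of the state.
- telemetry.sense(): the state, without advancing time (a new reading comes with each control period).
- imaging.snapshot(name): name is "side" or "top" or "wrist"; returns (picture, depth): 400x640x3 uint8, blue, green, red; 400x640 float32, mm along the optical axis (not along the pixel's ray), 0 where there is no reading.
- imaging.camera_model(name): a dict with "fx", "fy", "cx", "cy" (pixels), "R" (3x3) and "t" (3): a world point X has camera coordinates R X + t. Camera axes: x right, y down, z forward; pixel columns grow to the right and rows downward; lengths in mm; the calibration is good to about 2 mm. A picture is of the moment at which its call begins: read the wrist's pose just before it. camera_model takes no time and is no camera call; for the wrist camera it gives the pose at the moment of the call.
- job.finish_job(): hands the job in; it is judged then, once.
The state is a dict: "clock": time; "joints": joint angles; "joint_vel": joint speeds; "tau": joint torques, N m; "tcp_pos": TCP position; "tool_rot": TCP orientation; "force": force on the tool from outside, world axes, zero at the start; "ft_torque": the same for the moment, N m; "opening": finger opening in mm; "finger_force": force on a finger pad.
Only numpy, scipy, OpenCV 4.12 (cv2) and the standard library are available. Lean on these libraries where they do the work, as an engineer would, in place of code of your own. Each camera call takes 0.05 s, during which the arm holds its last target. There are 200 camera calls.

TASK

The gear on the indexing fixture has to be turned to its next division: draw the black spring pin knob up out of its hole, swing the wheel round with it to the hole beside the red stud, and let the pin drop fully home there. The hole beside the yellow stud is already finished, so do not let the pin drop in there.

Things in the scene. Friction and masses are not known exactly. Their poses are not given: they have to be found in the camera images.
- knob (a point): Centre of the index pin's black knob, an upright cylinder 26 mm in diameter, 32 mm high (16 mm above and below this point). With the pin home this point is 90 mm above the bench; all else on the fixture is below 71 mm (a grey housing, 24 mm across, ends 4 mm under the knob). It rides on the wheel's arm, 64 mm from the axle, and goes round with the wheel.
- index_pin (a joint): How far the pin is drawn up, m: 0 fully home, 0.034 at its upper stop. Its round tip clears the top of the hole ring from 0.020 up. A spring pulls it down with about 4 N at 0 and 7 N at the stop, and drives it down when the knob is let go.
- axle (a point): Point on the wheel's vertical axle, 38 mm above the bench, centre of the fixed green fixture (168 mm across). The wheel bears a steel gear and the pin's arm; with the pin drawn it turns easily, 70 degrees each way. Nine holes, 40 degrees apart, lie on a 64 mm radius; a pin let go within 10 degrees of one slides in by itself. The pin starts in the hole midway between the studs.
- red_stud_top (a point): Top centre of the small red-headed stud (16 mm in diameter, its top 34 mm above the bench) on an ear of the base, 92 mm from the axle. The hole it marks lies straight between it and the axle, 28 mm inward from it, 40 degrees round from the start hole to one side or the other.
- yellow_stud_top (a point): Top centre of the same kind of stud with a yellow head, on the other ear, 92 mm from the axle, beside the hole 40 degrees round to the other side of the start hole.

How it is judged (in metres and radians):
On the way:
1. the pin is drawn up clear of its start hole (value of joint index_pin above 0.018 m and horizontal distance between knob and red_stud_top above 0.048 m), for 0.1 s.
At the end, for the whole second after the job is handed in: The pin is let go, at rest and fully home (within 3 mm) in the hole beside the red stud (knob within 36 mm of the red stud, seen from above; 28 mm when exact) (value of joint index_pin below 0.003 m and horizontal distance between knob and red_stud_top below 0.036 m and velocity of joint index_pin below 0.02 m/s); the robot touches nothing.
It fails at once if the pin dropped into the hole beside the yellow stud (value of joint index_pin below 0.004 m and horizontal distance between knob and yellow_stud_top below 0.036 m).
It also fails if it takes over 35 s, if anything falls off the work surface, if the arm or the gripper's body presses on something with over 40 N, if the wrist force passes 120 N, or if a joint passes its speed limit or range.

## Working session

There is one attempt and no reset: what is moved stays moved. The work goes in short steps, Python scripts to look and compute and a tool call to move; the robot and the scene stay as the last step left them, time stands still between calls to the robot, and variables do not carry over. Pictures are saved under pics/ and viewed, at most 10 in all, crops included, and the job is handed in when it is done.

Besides the shell and the picture viewer there is one more tool, called after "Request:" by a JSON object that holds its "api" and its "payload", one argument or row to a line. arm_command: Moves the arm, as the interface text tells. Its arguments: {"type":"object","properties":{"plan":{"type":"string"},"gripper":{"type":"number"},"squeeze":{"type":"number"}},"required":["plan"]}

```bash
mkdir -p pics; cat > h.py <<'E'
import numpy as np, cv2
from workcell import telemetry, imaging, job
def world(name,u,v,z):
    m=imaging.camera_model(name);R=np.array(m["R"]);t=np.array(m["t"])
    c=-R.T@t; d=R.T@np.array([(u-m["cx"])/m["fx"],(v-m["cy"])/m["fy"],1])
    return c+d*(z-c[2])/d[2]
E
python3 - <<'E'
from h import *
a,d=imaging.snapshot("top");cv2.imwrite("pics/top.png",a)
b,d=imaging.snapshot("side");cv2.imwrite("pics/side.png",b)
s=telemetry.sense();print(s)
for n in("top","side"):print(imaging.camera_model(n))
E
```

```text
{'clock': 0.1, 'joints': array([-1.51228272e+00,  3.81105990e-01,  1.29813346e+00, -2.23656793e-06,
        1.46359247e+00, -2.15289158e-01]), 'joint_vel': array([ 0.00079711, -0.0013697 , -0.00317404,  0.00039249,  0.00011233,
        0.00143202]), 'tau': array([ 3.72373164e-03, -4.38646746e+01, -2.24916208e+01,  7.14195007e-02,
        3.41472588e-02, -6.33784975e-05]), 'tcp_pos': array([ 148.70542083, -529.26405199,  238.22903996]), 'tool_rot': array([[ 9.62749559e-01,  2.70394676e-01, -7.46921774e-05],
       [ 2.70394559e-01, -9.62748800e-01,  1.23701005e-03],
       [ 2.62571128e-04, -1.21112724e-03, -9.99999232e-01]]), 'force': array([ 0.82426345, -0.69757608,  0.53739887]), 'ft_torque': array([-0.05360591,  0.00793237,  0.02347197]), 'finger_force': 0.0, 'opening': 88.01288298852268}
{'fx': 402.03488811827833, 'fy': 402.03488811827833, 'cx': 324.58143084456333, 'cy': 202.3598242320289, 'R': array([[-0.02708602, -0.99961972, -0.00517361],
       [-0.99520123,  0.02745238, -0.09391951],
       [ 0.09402582,  0.00260488, -0.99556635]]), 't': array([ 61.66119033, 494.32300946, 866.34557409])}
{'fx': 425.89344116237925, 'fy': 425.89344116237925, 'cx': 320.6443221410532, 'cy': 200.73544566531754, 'R': array([[-0.91464693, -0.40382748, -0.01855721],
       [-0.26164043,  0.62634585, -0.73432634],
       [ 0.30816438, -0.66679401, -0.6785429 ]]), 't': array([477.33054706, 151.46900644, 785.97338783])}
```

View pics/top.png

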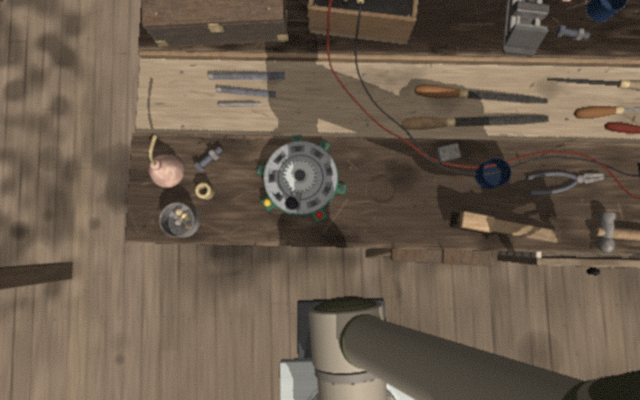

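The top view shows the fixture centred near (300,175), the knob near (291,202), red stud near (319,214) and yellow near (267,203). I'll enlarge it.

```bash
python3 - <<'E'
from h import *
a=cv2.imread("pics/top.png")[125:235,240:360]
cv2.imwrite("pics/c.png",cv2.resize(a,None,fx=5,fy=5,interpolation=2))
for n,u,v,z in(("axle",300,175,60),("knob",291,202,106),("red",319,214,34),("yel",267,203,34)):print(n,world("top",u,v,z))
E
```

```text
axle [552.50061873  98.93369766  60.        ]
knob [490.6095074 115.2961262 106.       ]
red [469.67048525  60.9597622   34.        ]
yel [496.8924894  174.08342123  34.        ]
```

View pics/c.png

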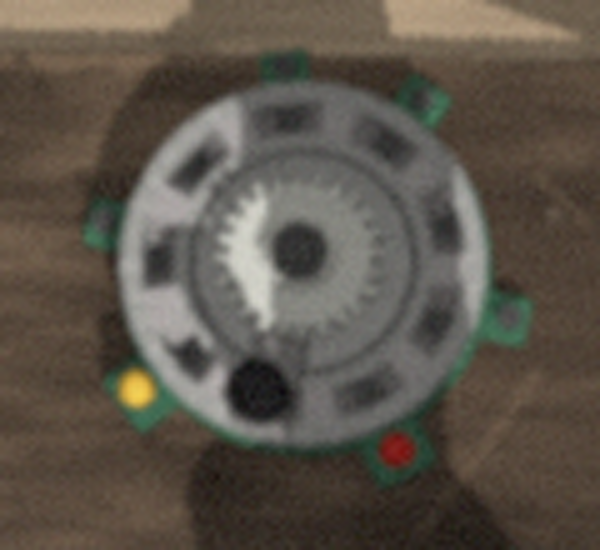

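View pics/side.png

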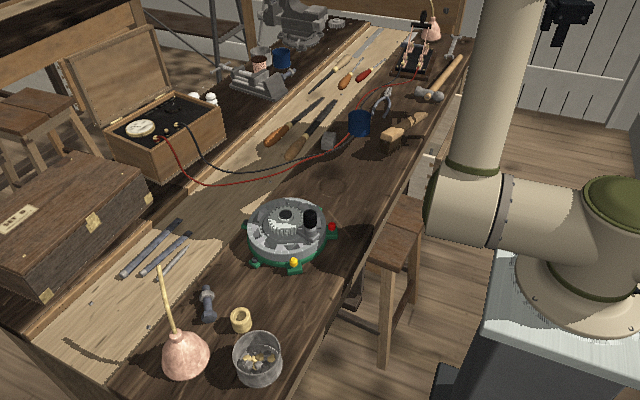

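Crop: yellow stud (136,388), red stud (397,450), knob (259,390). In the full image these are (267,203), (319,215) and (292,203). From these, axle ≈ (552,101), knob ≈ (490,116) and red hole ≈ (494,72), so the wheel turns +40° about world z. I'll move above the knob.

Request:
{"api": "arm_command", "payload": {
  "plan": "0.167 -0.176 0 0 0 0;0.167 -0.176 0 0 0 0;0.167 -0.176 0 0 0 0;0.167 -0.176 0 0 0 0;0.167 -0.176 0 0 0 0;0.167 -0.176 0 0 0 0;0.167 -0.176 0 0 0 0;0.167 -0.176 0 0 0 0",
  "gripper": -1
}}

```text
clock: 0.9
tcp_pos: [330.1, -184.2, 238.7]
tool_rot: [[0.963, 0.27, 0.0], [0.27, -0.963, 0.0], [0.0, -0.0, -1.0]]
force: [0.0, -1.1, 0.8]
opening: 88.3
finger_force: 0.0
```

Request:
{"api": "arm_command", "payload": {
  "plan": "0.168 -0.176 0 0 0 0;0.168 -0.176 0 0 0 0;0.168 -0.176 0 0 0 0;0.168 -0.176 0 0 0 0;0.168 -0.176 0 0 0 0;0.168 -0.176 0 0 0 0;0.168 -0.176 0 0 0 0;0 0 0 0 0 0;0 0 0 0 0 0"
}}

```text
clock: 1.8
tcp_pos: [489.4, 115.4, 238.1]
tool_rot: [[0.962, 0.272, -0.001], [0.272, -0.962, -0.0], [-0.001, -0.0, -1.0]]
force: [-0.7, 0.2, 0.5]
opening: 87.8
finger_force: 0.0
```

```bash
python3 - <<'E'
from h import *
s=telemetry.sense();print(s["tcp_pos"],s["joints"])
m=imaging.camera_model("wrist");print(m)
a,d=imaging.snapshot("wrist");cv2.imwrite("pics/w.png",a);np.save("d.npy",d)
E
```

```text
[489.40935655 115.35562232 238.11329008] [-4.26916714e-03  2.99032382e-01  1.42451477e+00 -2.26784703e-04
  1.41947733e+00  1.29068385e+00]
{'fx': 341.3728399450546, 'fy': 341.3728399450546, 'cx': 314.4686946833926, 'cy': 200.41353111618287, 'R': array([[ 2.72033315e-01, -9.62287644e-01, -6.04947335e-04],
       [-9.22808012e-01, -2.61050764e-01,  2.83333500e-01],
       [-2.72806248e-01, -7.65179012e-02, -9.59021252e-01]]), 't': array([-21.90410299, 443.78808395, 531.35407292])}
```

View pics/w.png

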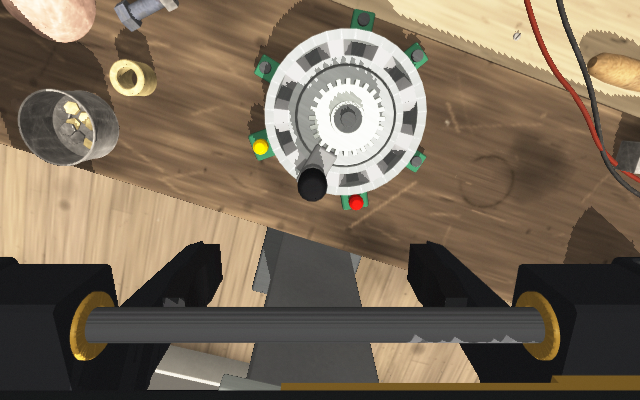

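The wrist view shows the knob at about (312,184), red at (356,204), yellow at (260,147) and the axle at (347,118). I'll convert these to positions.

```bash
python3 - <<'E'
from h import *
a=cv2.imread("pics/w.png");m=imaging.camera_model("wrist")
print("cam",-np.array(m["R"]).T@m["t"])
cv2.imwrite("pics/wc.png",cv2.resize(a[100:225,240:390],None,fx=5,fy=5,interpolation=2))
d=np.load("d.npy")
for u,v in((312,175),(312,180),(312,185),(312,190),(312,195),(356,203),(260,147)):
  z=d[v,u];R=np.array(m["R"]);c=np.array([(u-m["cx"])/m["fx"]*z,(v-m["cy"])/m["fy"]*z,z]);print(u,v,R.T@(c-m["t"]))
print(world("wrist",356,203,34),world("wrist",260,147,34))
E
```

```text
cam [560.26148833 134.434555   384.07920457]
312 175 [501.39660412 120.19377848 103.84236925]
312 180 [497.63854517 119.13370752 105.51041402]
312 185 [493.7756139  118.04825146 106.68100783]
312 190 [489.44815602 116.84741441 106.02913185]
312 195 [485.18512633 115.66109976 105.82190118]
356 203 [469.9262223   62.98394256  33.74382873]
260 147 [500.55720172 175.59502916  34.47847412]
[469.99227682  63.03618952  34.        ] [500.4754888  175.65135993  34.        ]
```

View pics/wc.png

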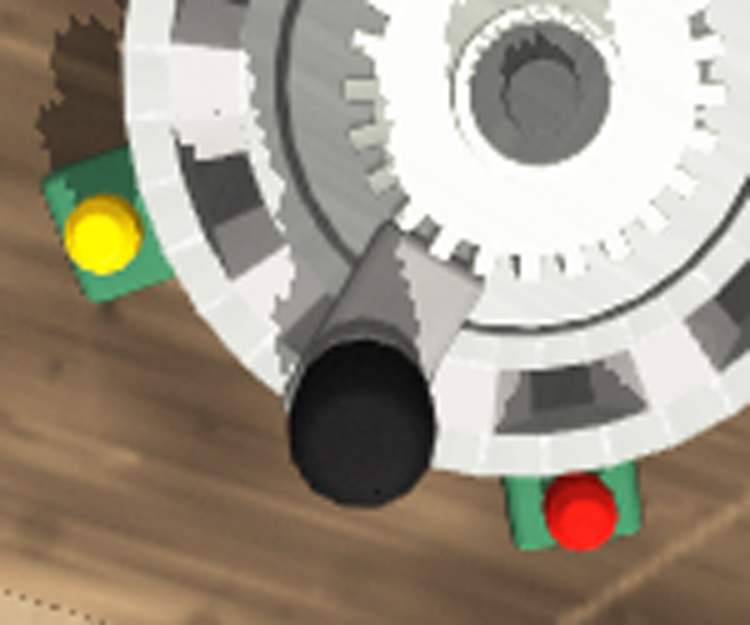

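Close look: knob top centre (312.4,186.6), which gives (492,117.5). The studs give 491.5,117.6, so they agree. Axle is (553.4,101.3). I'll descend to TCP z = 80 and grip.

Request:
{"api": "arm_command", "payload": {
  "plan": "0.015 -0.0065 0.1 0 0 0;0 0 0.17 0 0 0;0 0 0.17 0 0 0;0 0 0.17 0 0 0;0 0 0.12 0 0 0;0 0 0.06 0 0 0;0 0 0 0 0 0;0 0 0 0 0 0"
}}

```text
clock: 2.65
tcp_pos: [492.3, 115.8, 81.4]
tool_rot: [[0.963, 0.269, 0.001], [0.269, -0.963, -0.0], [0.001, 0.0, -1.0]]
force: [0.1, 0.6, 0.4]
opening: 88.4
finger_force: 0.0
```

Request:
{"api": "arm_command", "payload": {
  "plan": "0 0 0 0 0 0;0 0 0 0 0 0;0 0 0 0 0 0;0 0 0 0 0 0;0 0 0 0 0 0;0 0 0 0 0 0;0 0 0 0 0 0;0 0 0 0 0 0;0 0 0 0 0 0;0 0 0 0 0 0",
  "gripper": 1,
  "squeeze": 30
}}

```text
clock: 3.65
tcp_pos: [491.9, 116.9, 80.7]
tool_rot: [[0.963, 0.271, -0.001], [0.271, -0.963, 0.0], [-0.0, -0.0, -1.0]]
force: [-0.8, 1.5, 0.6]
opening: 24.7
finger_force: 30.0
```

Gripped. Now I'll lift 28 mm.

Request:
{"api": "arm_command", "payload": {
  "plan": "0 0 -0.03 0 0 0;0 0 -0.03 0 0 0;0 0 -0.03 0 0 0;0 0 -0.03 0 0 0;0 0 -0.02 0 0 0;0 0 0 0 0 0;0 0 0 0 0 0;0 0 0 0 0 0"
}}

```text
clock: 4.45
tcp_pos: [491.9, 116.8, 108.5]
tool_rot: [[0.963, 0.27, -0.001], [0.27, -0.963, 0.0], [-0.001, -0.0, -1.0]]
force: [-1.4, 2.1, -7.0]
opening: 25.1
finger_force: 30.0
```

```bash
python3 - <<'E'
from h import *
s=telemetry.sense();print(s["tcp_pos"],s["force"],s["ft_torque"])
a,d=imaging.snapshot("wrist");cv2.imwrite("pics/w2.png",a[80:400])
R=s["tool_rot"];p=s["tcp_pos"][:2];ax=np.array([553.4,101.3])
Z=lambda t:np.array([[np.cos(t),-np.sin(t)],[np.sin(t),np.cos(t)]])
k=np.array([491.7,117.4]);r=k-ax;d=Z(np.radians(4))@r-r
print(np.linalg.norm(r),R[:2,:2].T@d/200)
E
```

```text
[491.93421606 116.78480642 108.490416  ] [-1.43192293  2.14826792 -7.04577106] [0.36162688 0.18218988 0.10482369]
63.7659783897338 [-0.01055417  0.0195921 ]
```

View pics/w2.png

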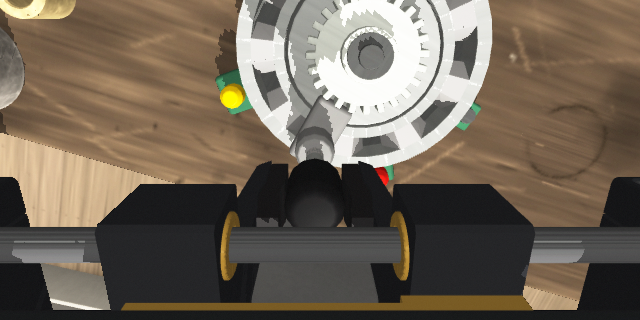

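The picture shows the knob at (315,190) held between the fingers and raised. The −7 N spring load confirms the pin is drawn. I'll swing +40° along the arc.

Request:
{"api": "arm_command", "payload": {
  "plan": "-0.0106 0.0196 0 0 0 -0.1333;-0.0106 0.0196 0 0 0 -0.1333;-0.0106 0.0196 0 0 0 -0.1333;-0.0106 0.0196 0 0 0 -0.1333;-0.0106 0.0196 0 0 0 -0.1333;-0.0106 0.0196 0 0 0 -0.1333;-0.0106 0.0196 0 0 0 -0.1333;-0.0106 0.0196 0 0 0 -0.1333;-0.0106 0.0196 0 0 0 -0.1333;-0.0106 0.0196 0 0 0 -0.1333;0 0 0 0 0 0;0 0 0 0 0 0"
}}

```text
clock: 5.7
tcp_pos: [496.6, 73.8, 108.7]
tool_rot: [[0.564, 0.826, 0.001], [0.826, -0.564, 0.001], [0.001, 0.0, -1.0]]
force: [0.4, 5.3, -7.0]
opening: 25.1
finger_force: 30.0
```

```bash
python3 - <<'E'
from h import *
s=telemetry.sense();print(s["tcp_pos"],s["force"],s["opening"])
p=s["tcp_pos"][:2];print(np.linalg.norm(p-[470.3,63]))
ax=np.array([553.4,101.3]);f=lambda v:np.degrees(np.arctan2(v[1],v[0]))
print(f(p-ax)%360,f(np.array([470.3,63])-ax)%360)
E
```

```text
[496.55947371  73.79836101 108.66738401] [ 0.41811716  5.33557344 -7.00994383] 25.06317124728974
28.39303717281684
205.819487884729 204.74452684328236
```

Position error is about 1°. I'll lower most of the way and then release.

Request:
{"api": "arm_command", "payload": {
  "plan": "0 0 0.02 0 0 0;0 0 0.03 0 0 0;0 0 0.03 0 0 0;0 0 0.02 0 0 0;0 0 0 0 0 0;0 0 0 0 0 0"
}}

```text
clock: 6.3
tcp_pos: [496.6, 73.8, 88.7]
tool_rot: [[0.564, 0.826, 0.001], [0.826, -0.564, 0.001], [0.001, 0.0, -1.0]]
force: [0.4, 6.3, -5.3]
opening: 24.7
finger_force: 30.0
```

Request:
{"api": "arm_command", "payload": {
  "plan": "0 0 0 0 0 0;0 0 0 0 0 0;0 0 0 0 0 0;0 0 0 0 0 0;0 0 0 0 0 0;0 0 0 0 0 0;0 0 0 0 0 0;0 0 0 0 0 0;0 0 0 0 0 0;0 0 0 0 0 0",
  "gripper": -1
}}

```text
clock: 7.3
tcp_pos: [496.2, 73.3, 88.7]
tool_rot: [[0.564, 0.826, -0.0], [0.826, -0.564, 0.0], [-0.0, -0.0, -1.0]]
force: [-0.1, 0.3, 0.2]
opening: 88.0
finger_force: 0.0
```

Request:
{"api": "arm_command", "payload": {
  "plan": "0 0 -0.1 0 0 0;0 0 -0.2 0 0 0;0 0 -0.2 0 0 0;0 0 -0.15 0 0 0;0 0 0 0 0 0;0 0 0 0 0 0"
}}

```text
clock: 7.9
tcp_pos: [496.0, 73.3, 218.6]
tool_rot: [[0.564, 0.826, 0.0], [0.826, -0.564, -0.0], [0.0, 0.0, -1.0]]
force: [-0.9, -1.2, -0.1]
opening: 88.1
finger_force: 0.0
```

```bash
python3 - <<'E'
from h import *
s=telemetry.sense();print(s["tcp_pos"],s["force"],s["opening"])
m=imaging.camera_model("wrist");R=np.array(m["R"])
a,d=imaging.snapshot("wrist");cv2.imwrite("pics/w3.png",a)
v,u=np.mgrid[0:400,0:640];c=np.stack([(u-m["cx"])/m["fx"]*d,(v-m["cy"])/m["fy"]*d,d],-1)
W=(c-m["t"])@R
k=(np.hypot(W[...,0]-495,W[...,1]-74)<25)&(a.max(2)<60)&(d>0)&(W[...,2]>90)&(v<230)
print(k.sum(),np.percentile(W[k][:,2],[50,90,98]),np.median(W[k],0))
E
```

```text
[496.00120715  73.26566063 218.58181904] [-0.89490014 -1.18823554 -0.0962639 ] 88.08252104153638
823 [105.05590339 106.28439025 106.92026999] [497.08478276  75.63485133 105.05590339]
```

View pics/w3.png

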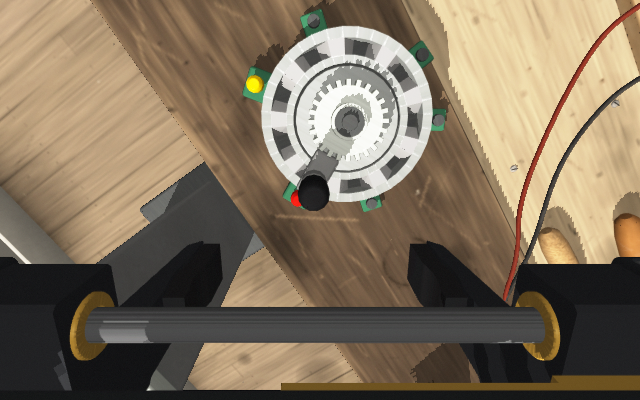

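The knob at (314,193) sits beside the red stud at (297,199), and its top measures about 106 mm high, so the pin is fully home.

```bash
python3 -c "
from workcell import job
print(job.finish_job())"
```

```text
the job is handed in; nothing more can be done
None
```

The job is handed in: the pin is released and measures fully home in the hole beside the red stud (knob top about 106 mm), the yellow hole was never entered, and the arm is clear; no verdict was returned.

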